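# Clear the stamp off a box file's paper clamp, then hold the clamp open

### The arm

A 6-joint arm with a two-finger parallel gripper is mounted at the origin on the work surface. World frame = base frame: x ahead of the robot, y to its left, z up, the work surface at z = 0. Lengths are in m, angles in degrees, forces in N, time in s.
With the tool pointing down it reaches from about 0.4 to 0.825 m from the base axis. Payload 7 kg.
Tool frame: the origin (TCP) lies midway between the tips of the shut fingers; the grasp point (between the pads) lies 19 mm behind it; z points along the fingers, y is the direction in which the jaws open and shut (so a half turn about z gives the same grasp; the last joint's range is limited). The gripper opens to 88 mm and grips with 3 to 60 N. Pads are 19 mm wide; open, the fingers measure 130 mm over their backs; the gripper's body (78 mm by 193 mm) begins 47 mm behind the grasp point.
Start: joints at [-60.556, 20.546, 0.682, 0, -70.136, -16.507], TCP at [0.151, -0.658, 0.227] pointing down, gripper open.
Joint ranges: [-176.03, 176.03], [-82.01, 121.73], [-58.28, 71.71], [-173.87, 95.51], [-174.79, -0.11], [-173.66, 173.66]. Speed limits (degrees/s): [136.94, 136.94, 172.46, 180, 180, 180].

### API

Orientations are given as [roll, pitch, yaw] about the fixed x, y, z axes, in that order (R = Rz(yaw) Ry(pitch) Rx(roll)).
In Python, from plant import r gives the robot as it stands. The module is installed in compiled form; this text tells all that it offers.
- The arm moves only by the tool send_rows, never from a script. Its argument "motion" is a list of rows, each an object with "travel": the shift along the tool's x, y, z in m, a list of three; "spin": the turn about the tool's z in degrees. In form: [{"travel": [tx, ty, tz], "spin": spin}, ...]. A call has 1 to 5 rows; each row shifts and turns the pose as measured when the row begins, along the tool's axes as they then stand; what a row does not reach is not made up. A row lasts 1/12 s, in which the tool goes at most 41.7 mm and 7.16 degrees, less where a joint would pass 70% of its speed; a pose out of reach is approached as far as the arm can. A call is refused whole if a number of a shift passes 0.0417 or a number of a turn 7.16, either way. A call with a gripper value outside its range is refused whole. "gripper" is the gripper command: -1 is shut, 1 is fully open, values between are in proportion, set as the call begins (left out, the last holds). The fingers move at their own pace and stop on an object; "squeeze" is the grip in N (left out, the last holds). Time passes only in rows, so rows that do not move let the fingers close. It gives the time, the measured TCP pose, the force and the opening at its end, in the units of the state.
- r.get_state(): the state, without advancing time (a new reading comes with each control period).
- r.capture(name): name is "scene" or "top"; returns (picture, depth): 420x560x3 uint8, blue, green, red; 420x560 float32, m along the optical axis (not along the pixel's ray), 0 where there is no reading.
- r.get_calibration(name): a dict with "fov_y" (degrees; the focal length in pixels is half the picture's height over the tangent of half this angle, whatever the lens; pixels are square), "cx", "cy" (the principal point, pixels), "origin" and "orientation" of the camera in the world. Camera axes: x right, y down, z forward; pixel columns grow to the right and rows downward; lengths in m; the calibration is good to about 2 mm. A picture is of the moment at which its call begins. get_calibration takes no time and is no camera call.
- r.close_job(): hands the job in, once; it reports no verdict.
Trained networks look in the newest picture that a camera, given by its name, has taken for a name from the list of things; names that differ only in an ending like _2 or _b are one class to them, and where a whole thing is asked for, a point or a joint stands for the part that bears it (a point fixed in the world has none). Each returns a list of dicts, best first, with "conf" (0 to 1); they miss things now and then, are a little off and sometimes report something else, mostly with a low value. They report only what shows in the picture. A call takes as long as a camera call.
- r.boxes_of(camera, target): "at" ([x, y, z] in m, in the coordinates of the camera as it stood for that picture, good to about 4 mm: the middle of the surface that is visible of it).
- r.pinpoint(camera, target): "at" ([x, y, z] in m, in the coordinates of the camera as it stood for that picture, good to about 4 mm: a listed point, or the origin of a listed thing).
The state is a dict: "time_s": time; "joints": joint angles; "qd": joint speeds; "joint_torque": joint torques, N m; "tcp_pos": TCP position; "eef_rot": TCP orientation; "contact_force": force on the tool from outside, world axes, zero at the start; "moment": the same for the moment, N m; "gripper_width": finger opening in m.
Only numpy, scipy, OpenCV 4.12 (cv2) and the standard library are available. Lean on these libraries where they do the work, as an engineer would, in place of code of your own. Each camera call takes 0.05 s, during which the arm holds its last target. There are 200 camera calls.

### The job

I have a folder to slip into the open box file. The red self-inking stamp was left standing on the file's sprung paper clamp: take it off without tipping it over and stand it upright on the blue mat, and let go of it. Then take the clamp arm by its blue sleeve with the fingers, swing it up and back against its spring until it is hard against its stop, and keep holding it there: you finish while holding it open, and leave the mouse, gel bottle and stapler where they are.

Things in the scene. Friction and masses are not known exactly. Their poses are not given: they have to be found in the camera images.
- file: Open charcoal box file, fixed, 245 mm (its x) by 330 mm (its y), walls 70 mm high, 4 mm thick; origin at the centre of its underside on the desk, z up. Its +x side is the spine, where the clamp's bracket is; the lid is laid back behind the spine, sloping down to the desk 352 mm from the origin in +x. Card folders (fixed, top 28 mm above the desk) lie in it under the clamp
- clamp_pivot (a point): Axis of the clamp's hinge: on the pin in the bracket, mid-width, 75 mm towards the spine (+x) from the file's origin and 32 mm above the desk; fixed. Axes as the file's; the hinge runs along the y axis
- clamp (a joint): Angle of the sprung paper clamp: 0 = down on the folders (its rest), grows as the sleeve end swings up and back towards the spine, 1.25 rad = hard against its stop. A torsion spring always pulls it down: about 4 N at the sleeve when down, 7 N at the stop; let go, it snaps down. The arm is a loop of 5 mm wire, its two side wires 80 mm apart
- clamp_plate (a point): Centre of the top of the clamp's aluminium pressure plate, 78 mm (its x) by 84 mm (its y), which turns with the clamp; when down it is level, 37.5 mm above the desk and 18 mm to the +x side of the file's origin. The stamp stands on it at the start
- clamp_sleeve (a point): Centre of the blue round grip sleeve at the upturned free end of the clamp, 14 mm thick, 72 mm long, along the file's y. Clamp down: 122 mm to the file's -x of the pivot, 34 mm above it, 66 mm above the desk. It circles the pivot at 126.6 mm radius; at the stop it is almost straight above it, 158 mm above the desk. Fingers can straddle it from above, between the side wires
- stamp_center (a point): Centre (half-way up) of the self-inking stamp, 140 g, 86 mm high, standing at the start on the clamp's pressure plate, long side roughly along the file's x. Black lower housing 60 mm (its x) by 40 mm (its y) by 40 mm high; red grip cap above it, 56 by 34 mm, from 48 to 86 mm above its underside. z is up when it stands
- mat: Flat blue mat, fixed to the desk, 200 mm (its x) by 190 mm (its y), 3 mm thick; origin at the centre of its underside. It is on the left or on the right of the file
- console: White talk console with buttons, fixed to the desk, 150 mm (x) by 190 mm (y), 47 mm high, on the other side of the file from the mat; origin at the centre of its underside
- mouse: White computer mouse, loose, 105 by 60 by 34 mm, origin at the centre of its underside; leave alone
- gel: Clear hand-gel bottle with a blue cap, loose, 54 mm diameter, 140 mm high, origin at the centre of its underside; leave alone
- stapler: Black and grey stapler, loose, 132 by 36 by 44 mm, origin at the centre of its underside; leave alone

How it is judged (in metres and radians):
On the way, in this order (a step that is already met when the one before it is completed fails the run):
1. the stamp stands upright on the blue mat, let go, with the clamp still down (x of stamp_center in the frame of mat between -0.09 and 0.09 m and y of stamp_center in the frame of mat between -0.085 and 0.085 m and contact force between stamp and mat above 0.4 N and angle between stamp_center's own z axis and vertical below 0.12 rad and contact force between the fingers and stamp below 0.1 N and value of joint clamp below 0.2 rad), for 0.2 s.
2. the clamp arm is swung back to its stop by the fingers (value of joint clamp above 1.17 rad and contact force between the fingers and clamp above 1.5 N), for 0.3 s.
At the end, for the whole second after the job is handed in: The fingers hold the clamp arm, still, within 0.08 rad (5 degrees) of its stop, pushing on it with at least 1.5 N; the stamp stands upright (within 7 degrees) and at rest on the blue mat, its centre within the mat's edges by 10 mm, and is let go (all of step 2 and velocity of joint clamp between -0.1 and 0.1 rad/s and x of stamp_center in the frame of mat between -0.09 and 0.09 m and y of stamp_center in the frame of mat between -0.085 and 0.085 m and contact force between stamp and mat above 0.4 N and angle between stamp_center's own z axis and vertical below 0.12 rad and contact force between the fingers and stamp below 0.1 N and linear speed of stamp below 0.02 m/s); the arm keeps its last pose, push and grip.
It fails at once if the stamp is tipped over (angle between stamp_center's own z axis and vertical above 0.8 rad).
It fails at once if the mouse is shifted more than 20 mm (distance of mouse from where it was at the start of the episode above 0.02 m).
It fails at once if the gel bottle is shifted more than 20 mm (distance of gel from where it was at the start of the episode above 0.02 m).
It fails at once if the stapler is shifted more than 20 mm (distance of stapler from where it was at the start of the episode above 0.02 m).
It also fails if it takes over 54 s, if anything falls off the work surface, if the arm or the gripper's body presses on something with over 40 N, if the wrist force passes 120 N, or if a joint passes its speed limit or range.

## Working session

There is one attempt and no reset: what is moved stays moved. The work goes in short steps, Python scripts to look and compute and a tool call to move; the robot and the scene stay as the last step left them, time stands still between calls to the robot, and variables do not carry over. Pictures are saved under pics/ and viewed, about 8 in all and at most 12, crops included, and the job is handed in when it is done.

Besides the shell and the picture viewer there is one more tool, called after ">>>" as a command line: name --argument value ..., lists and objects as JSON in quotes. send_rows: Moves the arm, as the interface text tells. Its arguments: {"type":"object","properties":{"motion":{"type":"array"},"gripper":{"type":"number"},"squeeze":{"type":"number"}},"required":["motion"]}

```bash
mkdir -p pics
cat > h.py <<'E'
from plant import r
import numpy as np, cv2
from scipy.spatial.transform import Rotation as R
def T(cam):
    c=r.get_calibration(cam); o=np.array(c["orientation"],float)
    M=o if o.shape==(3,3) else (R.from_euler('xyz',o,degrees=True).as_matrix() if o.size==3 else None)
    return M,np.array(c["origin"]),c
def find(cam,name,f="pinpoint"):
    M,o,_=T(cam)
    return [(round(d["conf"],2),(M@np.array(d["at"])+o).round(4).tolist()) for d in getattr(r,f)(cam,name)[:2]]
def cloud(cam,D):
    M,o,c=T(cam); f=210/np.tan(np.radians(c["fov_y"]/2)); v,u=np.mgrid[:420,:560]
    P=np.stack([(u-c["cx"])/f*D,(v-c["cy"])/f*D,D],-1); return P@M.T+o
E
python3 - <<'E'
from h import *
for cam in("scene","top"):
    p,d=r.capture(cam); cv2.imwrite(f"pics/{cam}0.png",p); np.save(f"{cam}0.npy",d); print(cam,r.get_calibration(cam))
    for n in "file clamp_pivot clamp_plate clamp_sleeve stamp_center mat console mouse gel stapler".split(): print(n,find(cam,n))
print(r.get_state())
E
```

```text
scene {'fov_y': 57.63571731215416, 'cx': 280.28804841625623, 'cy': 206.73627488455682, 'origin': array([1.15922428, 0.55802799, 1.14391057]), 'orientation': array([-144.86408846,   -0.49309916,  128.12663673])}
file [(0.57, [0.5532, 0.0197, 0.003]), (0.43, [0.6961, 0.4119, -0.0004])]
clamp_pivot [(0.72, [0.6282, 0.0126, 0.0332])]
clamp_plate [(0.68, [0.5679, 0.0137, 0.04])]
clamp_sleeve [(0.62, [0.506, 0.0177, 0.0659])]
stamp_center [(0.63, [0.5745, 0.0126, 0.0781])]
mat [(0.62, [0.4331, 0.3451, 0.0021])]
console [(0.72, [0.452, -0.3642, -0.0025])]
mouse [(0.66, [0.4454, 0.5605, -0.0037]), (0.55, [0.6964, 0.4099, -0.0036])]
gel [(0.85, [0.6822, -0.3993, -0.0013]), (0.3, [0.4548, -0.3628, -0.0008])]
stapler [(0.74, [0.5723, 0.0155, 0.0803]), (0.66, [0.6977, 0.4102, -0.0015])]
top {'fov_y': 57.90087477957261, 'cx': 283.670361744154, 'cy': 208.74389951017588, 'origin': array([0.44736447, 0.10923303, 1.17643699]), 'orientation': array([-174.65364746,   -1.41238678,  -89.22982163])}
file [(0.66, [0.5488, 0.0116, -0.0047]), (0.59, [0.4477, 0.5572, -0.0017])]
clamp_pivot [(0.57, [0.6244, 0.
[... 336 characters left out ...]
91, [0.6933, 0.4087, -0.0017])]
{'time_s': 1.1, 'joints': array([-6.05563972e+01,  2.05446785e+01,  6.82219598e-01, -1.00974118e-04,
       -7.01366259e+01, -1.65069925e+01]), 'qd': array([-0.06338332,  0.01674855, -0.00549627, -0.05243486, -0.08726249,
       -0.01161986]), 'joint_torque': array([ 4.26040924e-04, -5.82395446e+01,  2.93302041e+01,  7.00255349e+00,
        1.24097141e-02, -3.28083638e-05]), 'tcp_pos': array([ 0.15109122, -0.65784705,  0.2265819 ]), 'eef_rot': array([-1.79999150e+02,  3.51086671e-04, -1.67063424e+02]), 'contact_force': array([ 0.05389514, -0.42001529,  0.14537853]), 'moment': array([ 0.00466328, -0.00993273,  0.04518555]), 'gripper_width': 0.08744777219438495}
```

View pics/scene0.png

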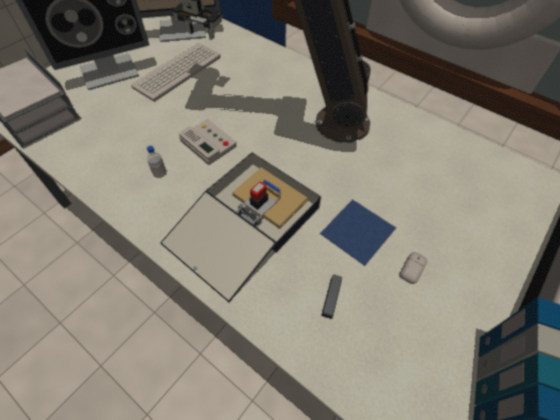

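View pics/top0.png

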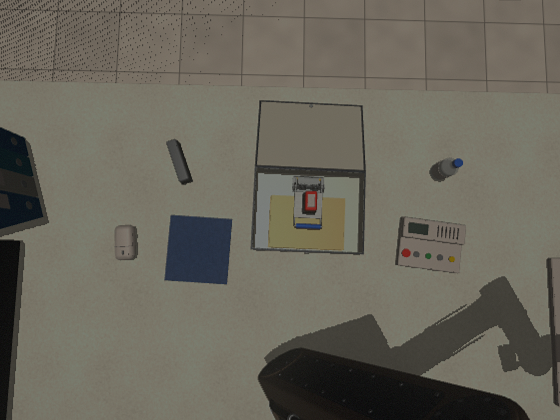

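The scene view has the stamp at about (259,192) and the mat at (358,232). The top view has the stamp at (310,202), the sleeve at (308,224) and the mat at (199,249), on the file's +y side, with nothing else in that path. Next I'll get the stamp, sleeve and file yaw from depth.

Run:
```python
from h import *
C={}
for cam in("top","scene"):
    d=np.load(f"{cam}0.npy"); p=cv2.imread(f"pics/{cam}0.png"); P=cloud(cam,d); C[cam]=P
    h=cv2.cvtColor(p,cv2.COLOR_BGR2HSV); 
    near=(abs(P[...,0]-.56)<.12)&(abs(P[...,1]-.01)<.09)&(d>0)
    red=((h[...,0]<8)|(h[...,0]>172))&(h[...,1]>130)&near&(P[...,2]>.1)
    blue=(abs(h[...,0]-112)<12)&(h[...,1]>110)&near&(P[...,2]>.05)&(P[...,2]<.09)
    blk=near&(P[...,2]>.065)&(P[...,2]<.095)&(h[...,2]<60)
    for n,m in(("red",red),("redtop",red&(P[...,2]>.115)),("blue",blue),("stampall",near&(P[...,2]>.085)),("mat",(abs(h[...,0]-112)<12)&(h[...,1]>110)&(abs(P[...,0]-.433)<.15)&(abs(P[...,1]-.344)<.15)),("wall",(P[...,2]>.06)&(P[...,2]<.078)&(abs(P[...,0]-.42)<.03)&(abs(P[...,1])<.2)),):
        q=P[m]; 
        if len(q)<5: print(cam,n,len(q));continue
        rc=cv2.minAreaRect((q[:,:2]*1000).astype(np.float32)); 
        f=np.polyfit(q[:,1],q[:,0],1)
        print(cam,n,len(q),"med",np.median(q,0).round(4),"z95",np.percentile(q[:,2],[5,95]).round(3),"rect",np.round(rc[0],1),np.round(rc[1],1),round(rc[2],1),"slope dx/dy deg",round(np.degrees(np.arctan(f[0])),2))
p,d=r.capture("scene"); q,d=r.capture("top")
big=cv2.hconcat([cv2.resize(p[140:250,190:320],(400,338),interpolation=3),cv2.resize(q[160:260,250:368],(400,338),interpolation=3)])
cv2.imwrite("pics/crop.png",cv2.convertScaleAbs(big,alpha=1.6))
for k in range(2):
    print([find(c,n) for n in("stamp_center","clamp_sleeve","clamp_pivot","file") for c in("top","scene")])
    for c in("top","scene"): r.capture(c)
```

```text
top red 140 med [0.5693 0.011  0.1218] z95 [0.118 0.125] rect [571.2   9.5] [54.  31.5] 0.1 slope dx/dy deg -0.34
top redtop 136 med [0.5697 0.011  0.122 ] z95 [0.118 0.125] rect [571.2   9.5] [54.  31.5] 0.1 slope dx/dy deg 1.46
top blue 10 med [0.4987 0.0248 0.0705] z95 [0.067 0.073] rect [501.   24.2] [ 6.8 38.4] 17.2 slope dx/dy deg -17.15
top stampall 254 med [0.5697 0.0112 0.1221] z95 [0.102 0.126] rect [571.2  10.2] [54. 33.] 0.1 slope dx/dy deg -1.26
top mat 0
top wall 214 med [0.4313 0.0034 0.0695] z95 [0.065 0.073] rect [436.2  14.4] [ 23.6 330.6] 0.3 slope dx/dy deg 1.0
scene red 106 med [0.5885 0.0256 0.1197] z95 [0.103 0.126] rect [573.3  15.3] [32.4 57.7] 86.5 slope dx/dy deg -23.56
scene redtop 70 med [0.5876 0.0244 0.1221] z95 [0.116 0.126] rect [573.3  15.3] [32.4 57.7] 86.5 slope dx/dy deg -15.19
scene blue 16 med [0.5048 0.0146 0.0708] z95 [0.066 0.074] rect [505.8  17.9] [67.1  8.6] 87.2 slope dx/dy deg 2.01
scene stampall 219 med [0.5794 0.0207 0.1211] z95 [0.094 0.127] rect [573.7  13.7] [35.6 58. ] 89.9 slope dx/dy deg -9.03
scene mat 0
scene wall 236 med [0.4324 0.0239 0.0679] z95 [0.061 0.073] rect [435.5  17.1] [331.2  26.3] 89.9 slope dx/dy deg 1.28
[[(0.54, [0.5737, 0.0092, 0.08])], [(0.84, [0.5745, 0.0143, 0.079])], [(0.57, [0.5039, 0.0161, 0.0602])], [(0.77, [0.5043, 0.016, 0.0668])], [(0.81, [0.6282, 0.0106, 0.0334]), (0.69, [0.5727, 0.01, 0.0814])], [(0.93, [0.6299, 0.014, 0.033])], [(0.66, [0.5478, 0.0115, -0.0018])], [(0.89, [0.5496, 0.0197, 0.0022])]]
[[(0.58, [0.5701, 0.0101, 0.0794])], [(0.87, [0.5724, 0.0151, 0.0819])], [(0.73, [0.5692, 0.0104, 0.0392]), (0.55, [0.5047, 0.0136, 0.0622])], [(0.77, [0.5035, 0.0162, 0.0676])], [(0.61, [0.6245, 0.0083, 0.0349])], [(0.72, [0.6267, 0.0128, 0.0355])], [(0.87, [0.5507, 0.0106, -0.0038])], [(0.69, [0.5511, 0.019, 0.0033])]]
```

View pics/crop.png

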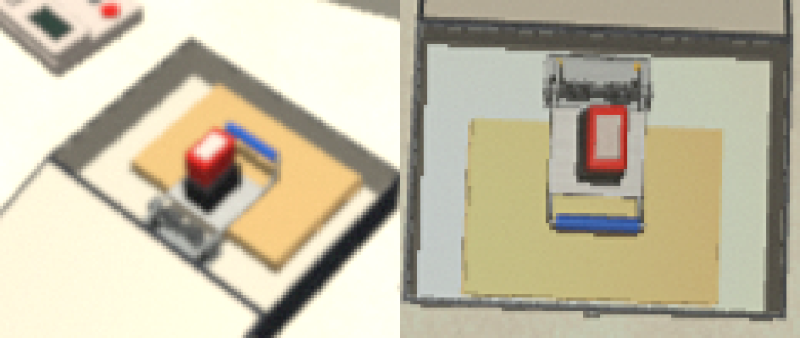

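>>> send_rows --motion '[{"travel": [-0.028,0.028,0],"spin": 0},{"travel": [-0.028,0.028,0],"spin": 0},{"travel": [-0.028,0.028,0],"spin": 0},{"travel": [-0.028,0.028,0],"spin": 0},{"travel": [-0.028,0.028,0],"spin": 0}]' --gripper 1

```text
time_s: 2.62
tcp_pos: [0.2551, -0.49, 0.2231]
eef_rot: [179.9, -0.2, -167.6]
contact_force: [0.6, -0.6, 0.2]
gripper_width: 0.0874
```

>>> send_rows --motion '[{"travel": [-0.028,0.028,0],"spin": 0},{"travel": [-0.028,0.028,0],"spin": 0},{"travel": [-0.028,0.028,0],"spin": 0},{"travel": [-0.028,0.028,0],"spin": 0},{"travel": [-0.028,0.028,0],"spin": 0}]'

```text
time_s: 3.03
tcp_pos: [0.3649, -0.3149, 0.2242]
eef_rot: [-180.0, -0.0, -167.7]
contact_force: [1.7, -0.4, 1.3]
gripper_width: 0.0876
```

>>> send_rows --motion '[{"travel": [-0.028,0.028,0],"spin": 7},{"travel": [-0.028,0.028,0],"spin": 7},{"travel": [0,0,0],"spin": 0}]'

```text
time_s: 3.28
tcp_pos: [0.41, -0.2517, 0.2257]
eef_rot: [-180.0, 0.2, 179.5]
contact_force: [0.4, -1.3, 0.3]
gripper_width: 0.0878
```

```bash
cat >> h.py <<'E'
def go(x,y,z,yaw):
    s=r.get_state(); M=R.from_euler('xyz',s["eef_rot"],degrees=True).as_matrix()
    t=M.T@(np.array([x,y,z])-s["tcp_pos"]); d=((s["eef_rot"][2]-yaw+90)%180)-90
    print("t",s["time_s"],"tcp",s["tcp_pos"].round(4),"rpy",s["eef_rot"].round(2),"j",s["joints"].round(1),"F",s["contact_force"].round(1),"w",round(s["gripper_width"],4))
    print("travel tool",t.round(4),"spin",round(d,2),"rows",np.linalg.norm(t)/.0417)
E
python3 -c "
from h import *
go(.572,.0115,.2,-181.5)"
```

```text
t 3.2833 tcp [ 0.41   -0.2517  0.2257] rpy [-179.97    0.24  179.52] j [ -8.1   1.9 -23.2  -0.  -64.7 -82.4] F [ 0.4 -1.3  0.3] w 0.0878
travel tool [-0.1597  0.2645  0.0262] spin 1.02 rows 7.436598020402037
```

>>> send_rows --motion '[{"travel": [-0.02,0.034,0.0],"spin": 1},{"travel": [-0.02,0.034,0.0],"spin": 0},{"travel": [-0.02,0.034,0.0],"spin": 0},{"travel": [-0.02,0.034,0.0],"spin": 0},{"travel": [-0.02,0.034,0.0],"spin": 0}]'

```text
time_s: 3.7
tcp_pos: [0.5142, -0.0818, 0.2283]
eef_rot: [-180.0, 0.5, 178.2]
contact_force: [0.5, -1.5, -0.0]
gripper_width: 0.0874
```

>>> send_rows --motion '[{"travel": [-0.02,0.034,0.0],"spin": 0},{"travel": [-0.02,0.034,0.0],"spin": 0},{"travel": [-0.01,0.012,0.0],"spin": 0},{"travel": [0,0,0.0],"spin": 0}]'

```text
time_s: 4.03
tcp_pos: [0.5721, 0.0069, 0.2292]
eef_rot: [180.0, 0.6, 178.5]
contact_force: [-0.4, -1.0, -1.0]
gripper_width: 0.0876
```

```bash
python3 -c "
from h import *
go(.572,.0115,.081,-181.5)"
```

```text
t 4.0333 tcp [0.5721 0.0069 0.2292] rpy [180.     0.64 178.53] j [  20.4   10.4  -13.     0.3  -66.  -112. ] F [-0.4 -1.  -1. ] w 0.0876
travel tool [0.0019 0.0046 0.1482] spin 0.03 rows 3.556243589888466
```

>>> send_rows --motion '[{"travel": [0.001,0.005,0.035],"spin": 0},{"travel": [0,0,0.035],"spin": 0},{"travel": [0,0,0.035],"spin": 0},{"travel": [0,0,0.025],"spin": 0},{"travel": [0,0,0.01],"spin": 0}]'

```text
time_s: 4.45
tcp_pos: [0.5769, 0.0128, 0.0894]
eef_rot: [179.8, 1.3, 178.7]
contact_force: [0.3, 0.3, -0.1]
gripper_width: 0.0877
```

```bash
python3 -c "
from h import *
go(.572,.0115,.081,-181.5)
r.capture('scene');r.capture('top')
print([find(c,'stamp_center') for c in('top','scene')])"
```

```text
t 4.45 tcp [0.5769 0.0128 0.0894] rpy [179.85   1.27 178.75] j [  20.9   17.9  -23.2    0.5  -47.6 -112.5] F [ 0.3  0.3 -0.1] w 0.0877
travel tool [ 0.0051 -0.0015  0.0082] spin 0.25 rows 0.2344814404939093
[[], [(0.7, [0.5737, 0.014, 0.081])]]
```

>>> send_rows --motion '[{"travel": [0.004,-0.001,0.008],"spin": 0},{"travel": [0,0,0],"spin": 0}]'

```text
time_s: 4.82
tcp_pos: [0.577, 0.0125, 0.0878]
eef_rot: [179.7, 1.8, 178.8]
contact_force: [-0.9, -0.7, -0.6]
gripper_width: 0.0878
```

>>> send_rows --motion '[{"travel": [0,0,0],"spin": 0},{"travel": [0,0,0],"spin": 0},{"travel": [0,0,0],"spin": 0},{"travel": [0,0,0],"spin": 0},{"travel": [0,0,0],"spin": 0}]' --gripper -1 --squeeze 15

```text
time_s: 5.23
tcp_pos: [0.5787, 0.0128, 0.0915]
eef_rot: [179.6, 2.2, 178.8]
contact_force: [0.1, 0.4, -0.0]
gripper_width: 0.0598
```

>>> send_rows --motion '[{"travel": [0,0,0],"spin": 0},{"travel": [0,0,0],"spin": 0},{"travel": [0,0,0],"spin": 0},{"travel": [0,0,0],"spin": 0}]'

```text
time_s: 5.57
tcp_pos: [0.5789, 0.0127, 0.0919]
eef_rot: [179.6, 2.2, 178.8]
contact_force: [0.6, 0.4, 0.5]
gripper_width: 0.0339
```

>>> send_rows --motion '[{"travel": [0,0,-0.012],"spin": 0},{"travel": [0,0,-0.025],"spin": 0},{"travel": [0,0,-0.03],"spin": 0},{"travel": [0,0,-0.025],"spin": 0}]' --squeeze 20

```text
time_s: 5.9
tcp_pos: [0.5701, 0.011, 0.1782]
eef_rot: [179.8, 1.2, 178.7]
contact_force: [1.4, 0.3, -1.8]
gripper_width: 0.0336
```

```bash
python3 -c "
from h import *
go(.433,.344,.17,-181.5)"
```

```text
t 5.9 tcp [0.5701 0.011  0.1782] rpy [179.83   1.24 178.69] j [  21.    12.1  -17.9    0.4  -58.8 -112.5] F [ 1.4  0.3 -1.8] w 0.0336
travel tool [0.1448 0.3297 0.006 ] spin 0.19 rows 8.637004050568882
```

>>> send_rows --motion '[{"travel": [0.006,0.014,0],"spin": 0},{"travel": [0.0105,0.024,0],"spin": 0},{"travel": [0.0105,0.024,0],"spin": 0},{"travel": [0.0105,0.024,0],"spin": 0},{"travel": [0.0105,0.024,0],"spin": 0}]'

```text
time_s: 6.32
tcp_pos: [0.5263, 0.1226, 0.1828]
eef_rot: [179.7, 1.6, 178.3]
contact_force: [-0.5, 0.5, -2.0]
gripper_width: 0.034
```

>>> send_rows --motion '[{"travel": [0.0105,0.024,0],"spin": 0},{"travel": [0.0105,0.024,0],"spin": 0},{"travel": [0.0105,0.024,0],"spin": 0},{"travel": [0.0105,0.024,0],"spin": 0},{"travel": [0.0105,0.024,0],"spin": 0}]'

```text
time_s: 6.73
tcp_pos: [0.4725, 0.2488, 0.1803]
eef_rot: [179.7, 1.5, 178.2]
contact_force: [-0.4, 0.5, -1.2]
gripper_width: 0.0338
```

```bash
python3 -c "
from h import *
go(.433,.344,.0575,-181.5)"
```

```text
t 6.7333 tcp [0.4725 0.2488 0.1803] rpy [179.74   1.45 178.2 ] j [  49.6    8.5  -22.5    1.1  -57.9 -142. ] F [-0.4  0.5 -1.2] w 0.0338
travel tool [0.0455 0.0933 0.1221] spin -0.3 rows 3.843586902536395
```

>>> send_rows --motion '[{"travel": [0.0105,0.024,0],"spin": 0},{"travel": [0.0105,0.024,0.01],"spin": 0},{"travel": [0.0105,0.024,0.015],"spin": 0},{"travel": [0.008,0.012,0.02],"spin": 0},{"travel": [0.0,0.0,0.02],"spin": 0}]'

```text
time_s: 7.15
tcp_pos: [0.4343, 0.3446, 0.116]
eef_rot: [179.3, 1.7, 178.4]
contact_force: [0.5, -0.0, -1.9]
gripper_width: 0.034
```

>>> send_rows --motion '[{"travel": [0,0,0.02],"spin": 0},{"travel": [0,0,0.01],"spin": 0}]'

```text
time_s: 7.32
tcp_pos: [0.4331, 0.3456, 0.0823]
eef_rot: [179.4, 1.5, 178.5]
contact_force: [-0.1, -0.8, -1.3]
gripper_width: 0.034
```

```bash
python3 -c "
from h import *
go(.433,.344,.0575,-181.5)"
```

```text
t 7.3167 tcp [0.4331 0.3456 0.0823] rpy [179.44   1.55 178.54] j [  59.6   16.4  -27.2    1.5  -45.2 -152.2] F [-0.1 -0.8 -1.3] w 0.034
travel tool [ 0.0007 -0.0018  0.0248] spin 0.04 rows 0.5967796387184992
```

>>> send_rows --motion '[{"travel": [0,0,0.01],"spin": 0},{"travel": [0,0,0.007],"spin": 0}]'

```text
time_s: 7.48
tcp_pos: [0.4321, 0.3449, 0.0622]
eef_rot: [179.6, 1.4, 178.6]
contact_force: [0.1, 0.1, -3.0]
gripper_width: 0.0342
```

>>> send_rows --motion '[{"travel": [0,0,0.005],"spin": 0}]'

```text
time_s: 7.57
tcp_pos: [0.4318, 0.3444, 0.0564]
eef_rot: [179.7, 1.4, 178.6]
contact_force: [-9.8, -6.3, 30.0]
gripper_width: 0.0337
```

>>> send_rows --motion '[{"travel": [0,0,0.005],"spin": 0}]'

```text
time_s: 7.65
tcp_pos: [0.4328, 0.3444, 0.0531]
eef_rot: [179.8, 1.4, 178.7]
contact_force: [-5.1, -7.8, 32.7]
gripper_width: 0.0339
```

>>> send_rows --motion '[{"travel": [0,0,-0.003],"spin": 0}]'

```text
time_s: 7.73
tcp_pos: [0.433, 0.3442, 0.0561]
eef_rot: [179.8, 1.5, 178.7]
contact_force: [0.2, -0.6, -2.7]
gripper_width: 0.0336
```

>>> send_rows --motion '[{"travel": [0,0,0],"spin": 0},{"travel": [0,0,0],"spin": 0},{"travel": [0,0,0],"spin": 0},{"travel": [0,0,0],"spin": 0},{"travel": [0,0,0],"spin": 0}]' --gripper 1

```text
time_s: 8.15
tcp_pos: [0.4342, 0.3455, 0.058]
eef_rot: [179.6, 1.6, 178.7]
contact_force: [0.6, 0.5, 1.5]
gripper_width: 0.0617
```

```bash
python3 -c "
from h import *
go(.433,.344,.2,-181.5)
for c in('scene','top'):
    p,d=r.capture(c); cv2.imwrite('pics/m_%s.png'%c,p); print(find(c,'stamp_center'),find(c,'mat'))
    if c=='scene':cv2.imwrite('pics/m1.png',cv2.resize(p[150:300,290:450],(640,600),interpolation=2))
"
```

```text
t 8.15 tcp [0.4342 0.3455 0.058 ] rpy [179.6    1.6  178.68] j [  59.6   18.3  -28.6    1.8  -42.  -152.2] F [0.6 0.5 1.5] w 0.0617
travel tool [-0.0028 -0.0005 -0.142 ] spin 0.18 rows 3.4058774234677043
[(0.69, [0.4268, 0.3495, 0.0447])] [(0.8, [0.4334, 0.3451, 0.002])]
[] [(0.85, [0.4328, 0.3425, -0.0016])]
```

View pics/m1.png

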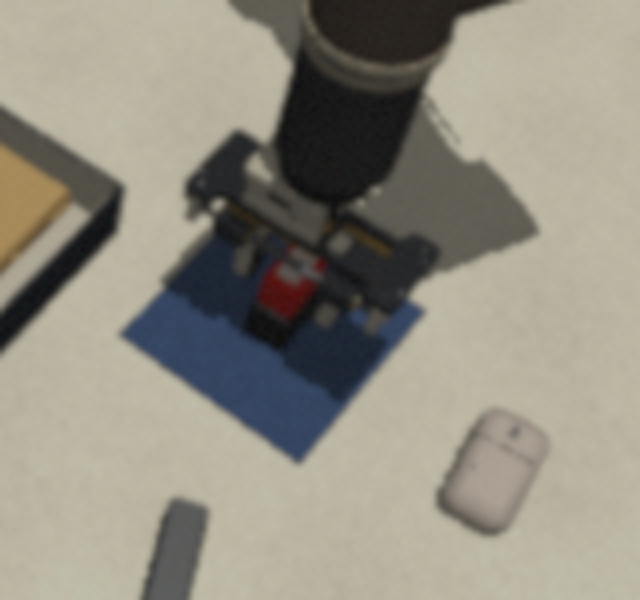

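The crop shows the stamp upright mid-mat, at about (285,295), with the fingers clear on both sides. I'll lift straight off it.

>>> send_rows --motion '[{"travel": [0,0,-0.005],"spin": 0},{"travel": [0,0,-0.02],"spin": 0},{"travel": [0,0,-0.035],"spin": 0},{"travel": [0,0,-0.035],"spin": 0},{"travel": [0,0,-0.035],"spin": 0}]'

```text
time_s: 8.87
tcp_pos: [0.4272, 0.34, 0.1846]
eef_rot: [-179.5, 1.0, 178.6]
contact_force: [1.1, 1.8, -0.8]
gripper_width: 0.0878
```

>>> send_rows --motion '[{"travel": [0,0,-0.02],"spin": -7},{"travel": [0,0,0],"spin": -7},{"travel": [0,0,0],"spin": -7},{"travel": [0,0,0],"spin": -7},{"travel": [0,0,0],"spin": -7}]' --gripper 0.2

```text
time_s: 9.28
tcp_pos: [0.4295, 0.3435, 0.2194]
eef_rot: [-179.4, 1.5, -145.6]
contact_force: [-0.5, 0.6, -0.1]
gripper_width: 0.06
```

>>> send_rows --motion '[{"travel": [0,0,0],"spin": -7},{"travel": [0,0,0],"spin": -7},{"travel": [0,0,0],"spin": -7},{"travel": [0,0,0],"spin": -7},{"travel": [0,0,0],"spin": -7}]'

```text
time_s: 9.7
tcp_pos: [0.4291, 0.3431, 0.2222]
eef_rot: [-178.6, 1.0, -109.8]
contact_force: [1.0, 0.2, -0.9]
gripper_width: 0.0527
```

```bash
python3 -c "
from h import *
go(.5045,.0155,.2,-91.5)
for c in('scene','top'):
    p,d=r.capture(c); np.save('n_%s.npy'%c,d); cv2.imwrite('pics/n_%s.png'%c,p); print(find(c,'stamp_center'),find(c,'clamp_sleeve'),find(c,'clamp_pivot'))
    P=cloud(c,d); m=(abs(P[...,0]-.433)<.07)&(abs(P[...,1]-.345)<.07)&(P[...,2]>.075)&(P[...,2]<.13); q=P[m]; print(len(q),np.median(q,0),q[:,2].max() if len(q) else 0)
"
```

```text
t 9.7 tcp [0.4291 0.3431 0.2222] rpy [-178.56    1.01 -109.8 ] j [ 60.    7.9 -17.5   1.4 -63.4 -80.4] F [ 1.   0.2 -0.9] w 0.0527
travel tool [ 0.2831 -0.1814  0.0218] spin -18.3 rows 8.07936757676494
[(0.82, [0.4286, 0.3497, 0.0449]), (0.19, [0.6938, 0.4128, 0.0001])] [(0.57, [0.5042, 0.0181, 0.0663])] [(0.9, [0.6262, 0.0124, 0.036])]
169 [0.43211065 0.34988122 0.08898963] 0.09641097463583304
[(0.81, [0.4244, 0.3445, 0.0479])] [(0.58, [0.5049, 0.0122, 0.0632])] [(0.8, [0.625, 0.0072, 0.0302])]
184 [0.41965935 0.33961827 0.08813088] 0.0960246727871159
```

>>> send_rows --motion '[{"travel": [0,0,0],"spin": -6},{"travel": [0,0,0],"spin": -6},{"travel": [0,0,0],"spin": -6},{"travel": [0.025,-0.006,0],"spin": 0},{"travel": [0.032,-0.0084,0],"spin": 0}]'

```text
time_s: 10.52
tcp_pos: [0.4416, 0.2886, 0.221]
eef_rot: [-178.3, 0.5, -91.6]
contact_force: [0.8, 0.9, -0.4]
gripper_width: 0.0523
```

>>> send_rows --motion '[{"travel": [0.032,-0.0084,0],"spin": 0},{"travel": [0.032,-0.0084,0],"spin": 0},{"travel": [0.032,-0.0084,0],"spin": 0},{"travel": [0.032,-0.0084,0],"spin": 0},{"travel": [0.032,-0.0084,0],"spin": 0}]'

```text
time_s: 10.93
tcp_pos: [0.4791, 0.1219, 0.221]
eef_rot: [-178.3, 0.5, -91.7]
contact_force: [0.5, 0.4, 0.0]
gripper_width: 0.0528
```

```bash
python3 -c "
from h import *
go(.5045,.0155,.2,-91.5)"
```

```text
t 10.9333 tcp [0.4791 0.1219 0.221 ] rpy [-178.3     0.49  -91.73] j [ 37.7   2.4 -23.6   0.8 -62.4 -39.8] F [0.5 0.4 0. ] w 0.0528
travel tool [ 0.1057 -0.028   0.0209] spin -0.23 rows 2.6704867416542855
```

>>> send_rows --motion '[{"travel": [0.032,-0.009,0],"spin": 0},{"travel": [0.032,-0.009,0],"spin": 0},{"travel": [0.028,-0.008,0.02],"spin": 0},{"travel": [0.01,-0.002,0.03],"spin": 0},{"travel": [0,0,0.03],"spin": 0}]'

```text
time_s: 11.35
tcp_pos: [0.5121, 0.0108, 0.1467]
eef_rot: [-177.5, 0.8, -92.3]
contact_force: [1.1, 0.8, -1.3]
gripper_width: 0.0524
```

```bash
python3 -c "
from h import *
go(.5045,.0155,.051,-91.5)
r.capture('scene');r.capture('top')
print([find(c,'clamp_sleeve') for c in('top','scene')])"
```

```text
t 11.35 tcp [0.5121 0.0108 0.1467] rpy [-177.45    0.77  -92.32] j [ 23.5   7.6 -28.3   0.5 -51.4 -26.2] F [ 1.1  0.8 -1.3] w 0.0524
travel tool [-0.0031  0.012   0.0954] spin -0.82 rows 2.306056708343635
[[(0.48, [0.6933, 0.4073, -0.0057])], [(0.76, [0.5036, 0.0154, 0.0689])]]
```

>>> send_rows --motion '[{"travel": [-0.002,0.01,0.025],"spin": 0},{"travel": [-0.001,0.002,0.025],"spin": 0},{"travel": [0,0,0.02],"spin": 0}]'

```text
time_s: 11.8
tcp_pos: [0.5099, 0.0214, 0.0857]
eef_rot: [-176.7, 1.0, -91.9]
contact_force: [1.3, 0.8, -0.3]
gripper_width: 0.0525
```

```bash
python3 -c "
from h import *
go(.5045,.0155,.051,-91.5)"
```

```text
t 11.8 tcp [0.5099 0.0214 0.0857] rpy [-176.67    0.97  -91.9 ] j [ 25.   11.4 -33.6   1.  -41.6 -27.6] F [ 1.3  0.8 -0.3] w 0.0525
travel tool [0.0066 0.0072 0.0342] spin -0.4 rows 0.8542428259705268
```

>>> send_rows --motion '[{"travel": [0.004,0.006,0.018],"spin": 0},{"travel": [0.002,0.003,0.016],"spin": 0}]'

```text
time_s: 11.97
tcp_pos: [0.5061, 0.0194, 0.0539]
eef_rot: [-176.3, 1.1, -91.7]
contact_force: [0.0, -0.2, -0.5]
gripper_width: 0.0531
```

```bash
python3 -c "
from h import *
go(.5045,.0155,.051,-91.5)
for c in('scene','top'):
    p,d=r.capture(c); print(find(c,'clamp_sleeve'))
    if c=='scene':cv2.imwrite('pics/s1.png',cv2.convertScaleAbs(cv2.resize(p[100:250,180:340],(640,600),interpolation=2),alpha=1.6))
"
```

```text
t 11.9667 tcp [0.5061 0.0194 0.0539] rpy [-176.29    1.1   -91.69] j [ 25.   13.5 -36.5   1.2 -36.2 -27.6] F [ 0.  -0.2 -0.5] w 0.0531
travel tool [0.004  0.0017 0.0027] spin -0.19 rows 0.12318006140793311
[(0.69, [0.5042, 0.0189, 0.0671])]
[]
```

View pics/s1.png

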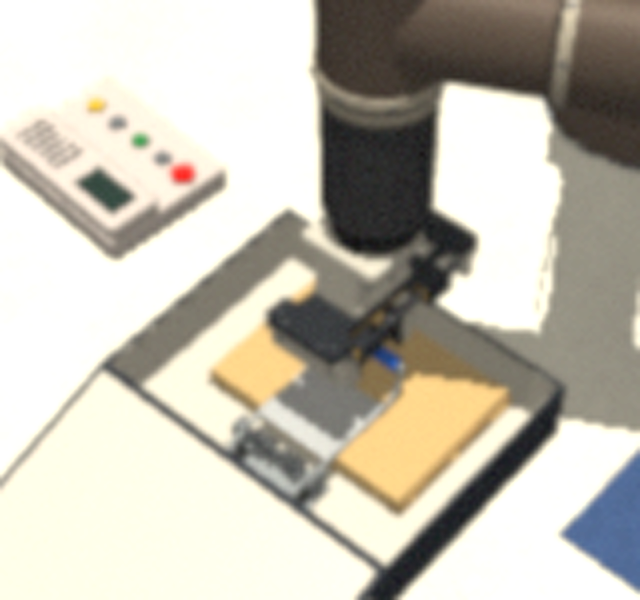

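The fingers straddle the sleeve, which shows at about (385,357) in the crop. Now I'll close on it.

>>> send_rows --motion '[{"travel": [0.003,0.001,0.003],"spin": 0},{"travel": [0,0,0],"spin": 0},{"travel": [0,0,0],"spin": 0},{"travel": [0,0,0],"spin": 0},{"travel": [0,0,0],"spin": 0}]' --gripper -1 --squeeze 25

```text
time_s: 12.58
tcp_pos: [0.5101, 0.0185, 0.0573]
eef_rot: [-175.8, 1.3, -91.6]
contact_force: [0.5, 1.0, -0.4]
gripper_width: 0.0247
```

>>> send_rows --motion '[{"travel": [0,0,0],"spin": 0},{"travel": [0,0,0],"spin": 0},{"travel": [0,0,0],"spin": 0}]'

```text
time_s: 12.83
tcp_pos: [0.5048, 0.0181, 0.0565]
eef_rot: [-176.3, 1.3, -91.8]
contact_force: [6.0, -2.2, -2.2]
gripper_width: 0.0132
```

```bash
python3 -c "
from h import *
go(.5045,.0155,.051,-91.5)"
```

```text
t 12.8333 tcp [0.5048 0.0181 0.0565] rpy [-176.27    1.26  -91.76] j [ 24.8  13.2 -36.4   0.9 -36.5 -27.3] F [ 6.  -2.2 -2.2] w 0.0132
travel tool [0.0027 0.0006 0.0055] spin -0.26 rows 0.1467478077017876
```

```bash
cat >> h.py <<'E'
def arc(step=8,n=5,end=88.5):
    s=r.get_state(); M=R.from_euler('xyz',s["eef_rot"],degrees=True).as_matrix()
    f=R.from_euler('z',-1.6,degrees=True).as_matrix(); V=np.array([.6268,.0149,.0225])
    q=f.T@(s["tcp_pos"]-V); phi=np.degrees(np.arctan2(q[2],-q[0]))
    print("t",s["time_s"],"phi",phi.round(1),"theta",np.radians(phi-15.6).round(3),"rad",np.hypot(q[0],q[2]).round(4),"y",q[1].round(4),"F",s["contact_force"].round(1),"w",round(s["gripper_width"],4),"rpy",s["eef_rot"].round(1))
    cur=q.copy()
    for k in range(n):
        phi=min(phi+np.degrees(step/126.6),end); t=.1266*np.array([-np.cos(np.radians(phi)),0,np.sin(np.radians(phi))]); t[1]=cur[1]
        print((M.T@f@(t-cur)).round(4).tolist()); cur=t
E
python3 -c "
from h import *
arc()"
```

```text
t 12.8333 phi 15.6 theta -0.0 rad 0.1267 y -0.0002 F [ 6.  -2.2 -2.2] w 0.0132 rpy [-176.3    1.3  -91.8]
[-0.0002, -0.003, -0.0074]
[-0.0002, -0.0033, -0.0073]
[-0.0002, -0.0038, -0.007]
[-0.0002, -0.0042, -0.0068]
[-0.0002, -0.0047, -0.0065]
```

>>> send_rows --motion '[{"travel": [0,-0.003,-0.0075],"spin": 0},{"travel": [0,-0.0033,-0.0073],"spin": 0},{"travel": [0,-0.0038,-0.007],"spin": 0}]' --squeeze 40

```text
time_s: 13.08
tcp_pos: [0.5126, 0.0176, 0.0783]
eef_rot: [-176.5, 1.3, -91.8]
contact_force: [2.0, 3.4, -8.1]
gripper_width: 0.0127
```

```bash
python3 -c "
from h import *
arc()"
```

```text
t 13.0833 phi 26.0 theta 0.182 rad 0.1272 y -0.0005 F [ 2.   3.4 -8.1] w 0.0127 rpy [-176.5    1.3  -91.8]
[-0.0002, -0.0047, -0.0065]
[-0.0002, -0.0046, -0.0065]
[-0.0002, -0.005, -0.0062]
[-0.0002, -0.0054, -0.0059]
[-0.0001, -0.0057, -0.0056]
```

>>> send_rows --motion '[{"travel": [0,-0.0045,-0.0065],"spin": 0},{"travel": [0,-0.0046,-0.0065],"spin": 0},{"travel": [0,-0.005,-0.0062],"spin": 0},{"travel": [0,-0.0054,-0.0059],"spin": 0}]'

```text
time_s: 13.42
tcp_pos: [0.5287, 0.0171, 0.1055]
eef_rot: [-176.8, 1.3, -91.9]
contact_force: [-0.2, 6.1, -9.3]
gripper_width: 0.0128
```

```bash
python3 -c "
from h import *
arc()"
```

```text
t 13.4167 phi 40.2 theta 0.43 rad 0.1286 y -0.0006 F [-0.2  6.1 -9.3] w 0.0128 rpy [-176.8    1.3  -91.9]
[-0.0001, -0.0071, -0.0043]
[-0.0002, -0.006, -0.0053]
[-0.0002, -0.0063, -0.0049]
[-0.0002, -0.0066, -0.0045]
[-0.0001, -0.0069, -0.004]
```

>>> send_rows --motion '[{"travel": [0,-0.0071,-0.0043],"spin": 0},{"travel": [0,-0.006,-0.0053],"spin": 0},{"travel": [0,-0.0064,-0.0049],"spin": 0},{"travel": [0,-0.0067,-0.0044],"spin": 0}]'

```text
time_s: 13.75
tcp_pos: [0.5469, 0.0165, 0.1249]
eef_rot: [-177.8, 1.4, -92.2]
contact_force: [-5.3, 7.4, -5.4]
gripper_width: 0.0124
```

```bash
python3 -c "
from h import *
arc()"
```

```text
t 13.75 phi 52.0 theta 0.636 rad 0.1299 y -0.0007 F [-5.3  7.4 -5.4] w 0.0124 rpy [-177.8    1.4  -92.2]
[-0.0001, -0.0086, -0.0018]
[-0.0002, -0.0069, -0.004]
[-0.0002, -0.0071, -0.0036]
[-0.0002, -0.0074, -0.0031]
[-0.0001, -0.0075, -0.0027]
```

>>> send_rows --motion '[{"travel": [0,-0.0085,-0.002],"spin": 0},{"travel": [0,-0.007,-0.0038],"spin": 0},{"travel": [0,-0.0072,-0.0035],"spin": 0}]'

```text
time_s: 14.0
tcp_pos: [0.56, 0.0157, 0.1346]
eef_rot: [-179.0, 1.4, -92.3]
contact_force: [-4.8, 6.9, -7.0]
gripper_width: 0.0125
```

```bash
python3 -c "
from h import *
arc()
for c in('scene','top'):
    p,d=r.capture(c); print(find(c,'clamp_sleeve'),find(c,'clamp_plate'),find(c,'stamp_center'))
    if c=='scene':cv2.imwrite('pics/s2.png',cv2.convertScaleAbs(cv2.resize(p[100:250,180:340],(640,600),interpolation=2),alpha=1.6))
"
```

```text
t 14.0 phi 59.2 theta 0.761 rad 0.1305 y -0.0011 F [-4.8  6.9 -7. ] w 0.0125 rpy [-179.     1.4  -92.3]
[-0.0001, -0.009, -0.0004]
[-0.0002, -0.0073, -0.0033]
[-0.0002, -0.0075, -0.0028]
[-0.0002, -0.0076, -0.0023]
[-0.0001, -0.0078, -0.0019]
[(0.86, [0.5622, 0.0159, 0.1405])] [(0.96, [0.5857, 0.0132, 0.0732]), (0.63, [0.452, -0.3621, -0.0019])] [(0.64, [0.4263, 0.3503, 0.0442]), (0.43, [0.435, 0.3415, 0.0003])]
[] [] [(0.7, [0.4254, 0.3444, 0.0456])]
```

View pics/s2.png

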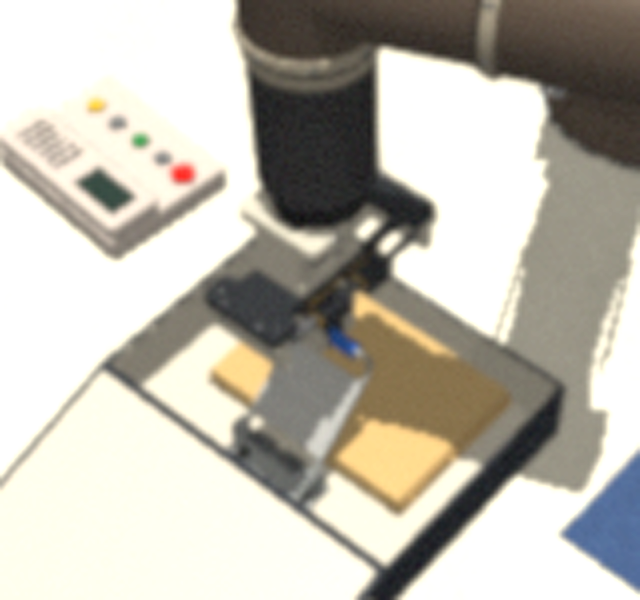

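The clamp is following, with the sleeve at crop (345,342), about 59° round. The sleeve has slid roughly 3 mm towards the fingertips, so I'll keep the next rows lower.

>>> send_rows --motion '[{"travel": [0,-0.009,0.001],"spin": 0},{"travel": [0,-0.0075,-0.002],"spin": 0},{"travel": [0,-0.0075,-0.002],"spin": 0}]'

```text
time_s: 14.65
tcp_pos: [0.5721, 0.0149, 0.1413]
eef_rot: [179.9, 1.4, -92.3]
contact_force: [-8.7, 5.7, -3.6]
gripper_width: 0.0127
```

```bash
python3 -c "
from h import *
arc()
p,d=r.capture('scene'); print(find('scene','clamp_sleeve'))"
```

```text
t 14.65 phi 65.3 theta 0.867 rad 0.1308 y -0.0015 F [-8.7  5.7 -3.6] w 0.0127 rpy [179.9   1.4 -92.3]
[-0.0001, -0.0091, 0.0006]
[-0.0002, -0.0075, -0.0027]
[-0.0002, -0.0077, -0.0022]
[-0.0001, -0.0078, -0.0017]
[-0.0001, -0.0079, -0.0012]
[(0.72, [0.5701, 0.0141, 0.1475]), (0.7, [0.4318, 0.3469, -0.0013])]
```

>>> send_rows --motion '[{"travel": [0,-0.012,0.001],"spin": 0},{"travel": [0,-0.011,0.0],"spin": 0},{"travel": [0,-0.011,0.0],"spin": 0},{"travel": [0,-0.011,0.001],"spin": 0}]'

```text
time_s: 15.08
tcp_pos: [0.6083, 0.0131, 0.1515]
eef_rot: [179.1, 1.3, -92.1]
contact_force: [-11.5, 5.5, 10.9]
gripper_width: 0.0127
```

```bash
python3 -c "
from h import *
arc()
p,d=r.capture('scene'); print(find('scene','clamp_sleeve'))"
```

```text
t 15.0833 phi 81.9 theta 1.157 rad 0.1303 y -0.0023 F [-11.5   5.5  10.9] w 0.0127 rpy [179.1   1.3 -92.1]
[-0.0, -0.0085, 0.0027]
[-0.0001, -0.0066, -0.0005]
[0.0, 0.0, 0.0]
[0.0, 0.0, 0.0]
[0.0, 0.0, 0.0]
[(0.93, [0.6073, 0.0127, 0.1584])]
```

>>> send_rows --motion '[{"travel": [0,-0.01,0.002],"spin": 0},{"travel": [0,-0.008,0.001],"spin": 0}]'

```text
time_s: 15.35
tcp_pos: [0.6212, 0.0124, 0.1522]
eef_rot: [178.5, 1.3, -92.1]
contact_force: [-33.8, 11.5, 20.5]
gripper_width: 0.0127
```

```bash
python3 -c "
from h import *
arc(n=0)
p,d=r.capture('scene'); print(find('scene','clamp_sleeve'),find('scene','clamp_plate'))
arc(n=0)"
```

```text
t 15.35 phi 87.5 theta 1.256 rad 0.1298 y -0.0027 F [-33.8  11.5  20.5] w 0.0127 rpy [178.5   1.3 -92.1]
[(0.89, [0.6204, 0.0145, 0.1604]), (0.24, [0.6248, 0.0137, 0.0345])] [(0.79, [0.6113, 0.0128, 0.089]), (0.54, [0.4351, 0.3437, -0.0004])]
t 15.5 phi 87.3 theta 1.252 rad 0.1298 y -0.0026 F [-23.4   9.2  17.8] w 0.0124 rpy [178.5   1.3 -92.1]
```

>>> send_rows --motion '[{"travel": [0,-0.003,0],"spin": 0}]'

```text
time_s: 15.58
tcp_pos: [0.6196, 0.0127, 0.1524]
eef_rot: [178.1, 1.3, -92.1]
contact_force: [-6.3, 4.6, -9.3]
gripper_width: 0.0126
```

```bash
python3 -c "
from h import *
for k in range(8):
    p,d=r.capture('scene'); arc(n=0)
print(find('scene','clamp_sleeve'),find('scene','stamp_center'))
p2,d2=r.capture('top'); 
for n in('mouse','gel','stapler','stamp_center','mat'): print(n,find('top',n))
P=cloud('top',d2); m=(abs(P[...,0]-.433)<.07)&(abs(P[...,1]-.345)<.07)&(P[...,2]>.075)&(P[...,2]<.13); print(m.sum(),np.percentile(P[m][:,2],[5,50,95]).round(4))
cv2.imwrite('pics/s3.png',cv2.convertScaleAbs(cv2.resize(p[100:300,180:440],(780,600),interpolation=2),alpha=1.5)); arc(n=0)
"
```

```text
t 15.6333 phi 87.1 theta 1.247 rad 0.13 y -0.0025 F [-11.5   7.    3.2] w 0.013 rpy [178.1   1.3 -92.1]
t 15.6833 phi 87.1 theta 1.248 rad 0.13 y -0.0025 F [-12.9   8.4   4.2] w 0.0128 rpy [178.1   1.3 -92.1]
t 15.7333 phi 87.1 theta 1.248 rad 0.13 y -0.0025 F [-12.9   7.1   3.9] w 0.0132 rpy [178.1   1.3 -92.1]
t 15.7833 phi 87.1 theta 1.248 rad 0.13 y -0.0025 F [-13.1   6.7   4.8] w 0.0131 rpy [178.1   1.3 -92.1]
t 15.8333 phi 87.1 theta 1.248 rad 0.13 y -0.0025 F [-13.3   7.3   3.9] w 0.0131 rpy [178.1   1.3 -92.1]
t 15.8833 phi 87.1 theta 1.248 rad 0.13 y -0.0025 F [-13.    6.7   3.9] w 0.0131 rpy [178.1   1.3 -92.1]
t 15.9333 phi 87.1 theta 1.248 rad 0.13 y -0.0025 F [-13.8   7.3   4.2] w 0.0128 rpy [178.1   1.3 -92.1]
t 15.9833 phi 87.1 theta 1.248 rad 0.13 y -0.0025 F [-12.8   7.6   4.5] w 0.0127 rpy [178.1   1.3 -92.1]
[(0.65, [0.6221, 0.0094, 0.1571]), (0.24, [0.426, 0.3503, 0.0465])] [(0.56, [0.4265, 0.3515, 0.0457])]
mouse [(0.76, [0.4469, 0.5587, -0.0027])]
gel [(0.9, [0.686, -0.4014, -0.0021])]
stapler []
stamp_center [(0.78, [0.4233, 0.3444, 0.0446])]
mat [(0.56, [0.4312, 0.3416, -0.0008])]
248 [0.0827 0.0879 0.0917]
t 16.3833 phi 87.1 theta 1.248 rad 0.13 y -0.0025 F [-13.    6.9   4.5] w 0.0126 rpy [178.1   1.3 -92.1]
```

View pics/s3.png

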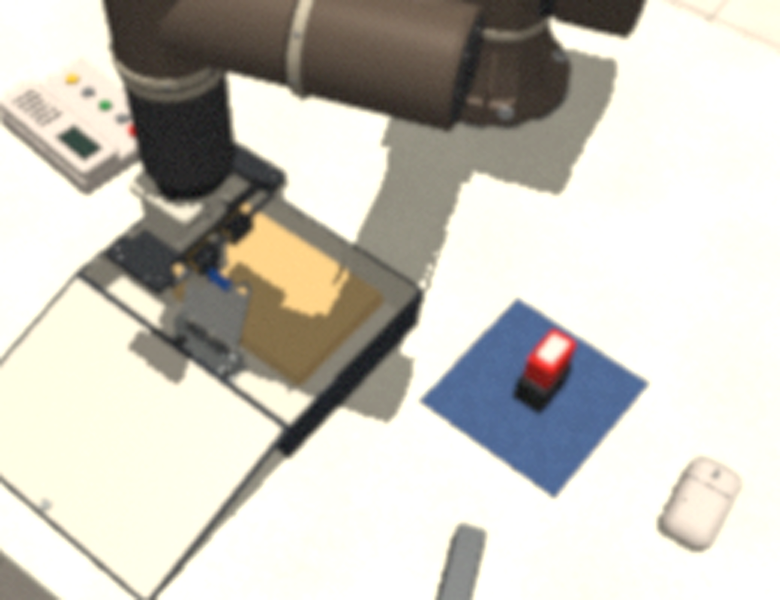

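The stamp stands upright on the mat at crop (547,370). The clamp is upright with its sleeve in the fingers at (217,279), and the pose and push are steady. I'll hand in now.

```bash
python3 -c "
from h import *
print(r.close_job()); arc(n=0)"
```

```text
the job is handed in; nothing more can be done
None
the job is handed in; nothing more can be done
```

I lifted the stamp off the clamp, stood it upright near the middle of the blue mat and let go. I then swung the clamp arm by its blue sleeve to its stop and handed in at about 16.4 s, still holding it there.

- **Clamp:** its angle, worked out from the tool position, is about 1.25 rad, which is the stop. It stayed steady for the last 0.7 s. The push along the file's x is about 13 N, more than the spring's 7 N, with a 40 N grip.
- **Stamp:** both cameras place its centre within about 10 mm of the mat's centre, at the height expected if it is standing upright, and the last picture shows it upright with nothing touching it.
- **Mouse and gel bottle:** measured within about 3 mm of where they started, which is the detector's error.
- **Stapler:** the detector missed it in the last top picture, so its position was not measured at the end. It shows in the last picture, and no move went near it.

Two small things went differently from plan. The sleeve slid about 3 mm towards the fingertips during the swing, and the tool drifted 1–4° from vertical. Neither loosened the hold.

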